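Heft the salt canisters and hold up the full one

ROBOT

A 6-joint arm with a two-finger parallel gripper is mounted at the origin on the work surface. World frame = base frame: x ahead of the robot, y to its left, z up, the work surface at z = 0. Lengths are in m, angles in rad, forces in N, time in s.
With the tool pointing down it reaches from about 0.25 to 0.85 m from the base axis. Payload 12.5 kg.
Tool frame: the origin (TCP) lies at the very end of the fingers, on their centre line; the grasp point (between the pads) lies 19 mm behind it; z points along the fingers, y is the line along which they close (so a half turn about z gives the same grasp; the last joint's range is limited). The gripper opens to 93 mm and grips with 3 to 60 N. Pads are 15 mm wide; open, the fingers measure 128 mm over their backs; the gripper's body (75 mm by 188 mm) begins 65 mm behind the grasp point.
Start: joints at [-1.394, 0.351, 1.652, -0, 1.139, -0.085], TCP at [0.142, -0.531, 0.219] pointing down, gripper open.
Joint ranges: [-2.75, 2.75], [-0.79, 2.1], [0.01, 2.65], [-1.57, 4.71], [0.07, 3.14], [-2.87, 2.87]. Speed limits (rad/s): [2.22, 2.22, 2.79, 3.14, 3.14, 3.14].

INTERFACE

Orientations are given as a unit quaternion [x, y, z, w].
In Python, from plant import env, viewer gives the robot as it stands. The module is installed in compiled form; this text tells all that it offers.
- The arm moves only by the shell command python3 -m crank 'ROWS' [OPENING] [FORCE]. ROWS is JSON, one flat list of numbers, 4 for each row, row after row: the shift along the tool's x, y, z in cm, then the turn about the tool's z in rad. In form: [x, y, z, turn, x, y, z, turn, ...]. A call has 1 to 10 rows; each row shifts and turns the commanded pose from where the row before left it, along the tool's axes as they then stand; what a row does not reach is not made up. A row lasts 1/10 s, in which the tool goes at most 50 mm and 8.59 degrees, less where a joint would pass 70% of its speed; a pose out of reach is approached as far as the arm can. A call is refused whole if a number of a shift passes 5 or a number of a turn 0.15, either way. A call with a gripper value outside its range is refused whole. OPENING is the finger opening in cm, from 0 to 9.3, set as the call begins (- or left out, the last holds). The fingers move at their own pace and stop on an object; FORCE is the grip in N (left out, the last holds). Time passes only in rows, so rows that do not move let the fingers close. It gives the time, the measured TCP pose, the force and the opening at its end, in the units of the state.
- env.state(): the state, without advancing time (a new reading comes with each control period).
- viewer.grab_frame(name): name is "scene" or "top" or "wrist"; returns (picture, depth): 400x640x3 uint8, blue, green, red; 400x640 float32, m along the optical axis (not along the pixel's ray), 0 where there is no reading.
- viewer.calibration(name): a dict with "fx", "fy", "cx", "cy" (pixels), "R" (3x3) and "t" (3): a world point X has camera coordinates R X + t; the wrist camera has in their place "hand_eye" (4x4, takes a point from camera to tool coordinates, whose origin is the TCP and whose axes are the flange's). Camera axes: x right, y down, z forward; pixel columns grow to the right and rows downward; lengths in m; the calibration is good to about 2 mm. The wrist camera is an equidistant fisheye: a pixel r from the principal point sees the ray r / f radians off the axis. A picture is of the moment at which its call begins: read the wrist's pose just before it. calibration takes no time and is no camera call.
- env.job_done(): hands the job in, once; it reports no verdict.
The state is a dict: "t": time; "joint_positions": joint angles; "qd": joint speeds; "joint_efforts": joint torques, N m; "eef_pos": TCP position; "eef_rot": TCP orientation; "ft_force": force on the tool from outside, world axes, zero at the start; "wrist_torque": the same for the moment, N m; "width": finger opening in m.
Only numpy, scipy, OpenCV 4.12 (cv2) and the standard library are available. Lean on these libraries where they do the work, as an engineer would, in place of code of your own. Each camera call takes 0.05 s, during which the arm holds its last target. There are 200 camera calls.

TASK

Three identical latched canisters of salt stand in a row across the counter and only one is full. Work along the row from your left to your right (from +y to -y), hefting one at a time: lift it about 5 cm straight up to feel its weight and set it back where it stood, upright and without dropping it, before you lift the next. Once all three have been lifted, hold up the heaviest and finish while still holding it in the gripper, still, upright and a good hand's breadth (10 cm) clear of the counter, with the other two standing back in their places and nothing else on the counter disturbed.

Things in the scene. Friction and masses are not known exactly. Their poses are not given: they have to be found in the camera images.
- canister_a_mid (a point): centre, half-way up, of one of three identical closed stainless steel spring-latch canisters: upright cylinder 62 mm across, 78 mm high to the top of its domed lid; this point lies on its axis, 39 mm above its underside. Grip it from above round the body along its own y, where it is bare, 39 to 52 mm up; latch at its own -x side, lid hinge at +x. The lid cannot move.
- canister_b_mid (a point): centre, half-way up, of another canister, outwardly the same as canister_a. On all three the latch stands out 12 mm from the body at own -x (to x = -43 mm, 14 mm wide, 24 to 73 mm above the underside), the hinge 8 mm at own +x (to x = 39 mm, 18 mm wide, 52 to 69 mm up). The letters a, b, c tell neither the place in the row nor the weight.
- canister_c_mid (a point): centre, half-way up, of another canister, outwardly the same as canister_a. Each of the three weighs between 0.19 and 0.49 kg with its hidden contents, which do not shift; the heaviest is at least 0.1 kg heavier than either of the others.
- plate: a white melamine dinner plate, 210 mm across, 18 mm high, right way up; origin at the centre of its underside. Leave it alone.
- pinch_bowl: an orange silicone pinch bowl, 84 mm across, 36 mm high; origin at the centre of its underside. Leave it alone.
- turner: a black plastic slotted turner lying flat, 309 mm long, blade 78 mm wide at its own +x end, at most 30 mm high; origin on the counter near its middle, 164 mm from the handle's end. Leave it alone.
- tenderizer: a cast aluminium meat tenderizer lying on its side, about 225 mm long and 50 mm high, head 45 mm x 63 mm at its own +x end, round handle along its own -x; origin on the counter at the edge between head and handle. Leave it alone.
There are look-alikes about, which are no part of the job. What is shaped like the part that bears canister_b_mid but red is not meant.

How it is judged:
On the way, in this order (a step that is already met when the one before it is completed fails the run):
1. the left canister of the row is lifted at least 30 mm off the counter in the fingers, over its own place (((height (world z) of canister_a_mid above 0.069 m and contact force between the fingers and canister_a above 0.5 N and world y of canister_a_mid above 0.095 m) or (height (world z) of canister_b_mid above 0.069 m and contact force between the fingers and canister_b above 0.5 N and world y of canister_b_mid above 0.095 m) or (height (world z) of canister_c_mid above 0.069 m and contact force between the fingers and canister_c above 0.5 N and world y of canister_c_mid above 0.095 m))), for 0.2 s.
2. the left canister is set down: all three stand upright on the counter (height (world z) of each of canister_a_mid, canister_b_mid, canister_c_mid below 0.044 m and angle between each of canister_a_mid, canister_b_mid, canister_c_mid's own z axis and vertical below 0.1 rad), for 0.1 s.
3. the middle canister of the row is lifted at least 30 mm off the counter in the fingers, over its own place (((height (world z) of canister_a_mid above 0.069 m and contact force between the fingers and canister_a above 0.5 N and world y of canister_a_mid between -0.09 and 0.09 m) or (height (world z) of canister_b_mid above 0.069 m and contact force between the fingers and canister_b above 0.5 N and world y of canister_b_mid between -0.09 and 0.09 m) or (height (world z) of canister_c_mid above 0.069 m and contact force between the fingers and canister_c above 0.5 N and world y of canister_c_mid between -0.09 and 0.09 m))), for 0.2 s.
4. the middle canister is set down: all three stand upright on the counter (all of step 2), for 0.1 s.
5. the right canister of the row is lifted at least 30 mm off the counter in the fingers, over its own place (((height (world z) of canister_a_mid above 0.069 m and contact force between the fingers and canister_a above 0.5 N and world y of canister_a_mid below -0.095 m) or (height (world z) of canister_b_mid above 0.069 m and contact force between the fingers and canister_b above 0.5 N and world y of canister_b_mid below -0.095 m) or (height (world z) of canister_c_mid above 0.069 m and contact force between the fingers and canister_c above 0.5 N and world y of canister_c_mid below -0.095 m))), for 0.2 s.
At the end, for the whole second after the job is handed in: the heaviest canister is held in the fingers with its underside at least 70 mm above the counter, within 0.2 rad of upright and still; the other two stand upright on the counter, at rest, within 50 mm of where they started, each pressing on the counter with its own weight only, under 3.55 N (((height (world z) of canister_a_mid above 0.109 m and angle between canister_a_mid's own z axis and vertical below 0.2 rad and linear speed of canister_a below 0.05 m/s and contact force between the fingers and canister_a above 1 N and height (world z) of canister_b_mid between 0.034 and 0.044 m and angle between each of canister_b_mid, canister_c_mid's own z axis and vertical below 0.1 rad and distance of each of canister_b_mid, canister_c_mid from where it was at the start of the episode below 0.05 m and linear speed of each of canister_b, canister_c below 0.02 m/s and contact force between canister_b and anything else between 1.2 and 3.55 N and contact force between each of canister_b, canister_c and canister_a below 0.1 N and contact force between each of the arm, the fingers and canister_b below 0.1 N and height (world z) of canister_c_mid between 0.034 and 0.044 m and contact force between canister_c and anything else between 1.2 and 3.55 N and contact force between each of the arm, the fingers and canister_c below 0.1 N) or (height (world z) of canister_b_mid above 0.109 m and angle between canister_b_mid's own z axis and vertical below 0.2 rad and linear speed of canister_b below 0.05 m/s and contact force between the fingers and canister_b above 1 N and height (world z) of canister_a_mid between 0.034 and 0.044 m and angle between each of canister_a_mid, canister_c_mid's own z axis and vertical below 0.1 rad and distance of each of canister_a_mid, canister_c_mid from where it was at the start of the episode below 0.05 m and linear speed of each of canister_a, canister_c below 0.02 m/s and contact force between canister_a and anything else between 1.2 and 3.55 N and contact force between each of canister_a, canister_c and canister_b below 0.1 N and contact force between each of the arm, the fingers and canister_a below 0.1 N and height (world z) of canister_c_mid between 0.034 and 0.044 m and contact force between canister_c and anything else between 1.2 and 3.55 N and contact force between each of the arm, the fingers and canister_c below 0.1 N) or (height (world z) of canister_c_mid above 0.109 m and angle between canister_c_mid's own z axis and vertical below 0.2 rad and linear speed of canister_c below 0.05 m/s and contact force between the fingers and canister_c above 1 N and height (world z) of canister_a_mid between 0.034 and 0.044 m and angle between each of canister_a_mid, canister_b_mid's own z axis and vertical below 0.1 rad and distance of each of canister_a_mid, canister_b_mid from where it was at the start of the episode below 0.05 m and linear speed of each of canister_a, canister_b below 0.02 m/s and contact force between canister_a and anything else between 1.2 and 3.55 N and contact force between each of canister_a, canister_b and canister_c below 0.1 N and contact force between each of the arm, the fingers and canister_a below 0.1 N and height (world z) of canister_b_mid between 0.034 and 0.044 m and contact force between canister_b and anything else between 1.2 and 3.55 N and contact force between each of the arm, the fingers and canister_b below 0.1 N))); the arm keeps its last pose, push and grip.
It fails at once if a canister is tipped over (angle between any of canister_a_mid, canister_b_mid, canister_c_mid's own z axis and vertical above 0.5 rad).
It fails at once if a canister is let go more than 20 mm above the counter ((height (world z) of canister_a_mid above 0.06 m and contact force between the fingers and canister_a below 0.02 N) or (height (world z) of canister_b_mid above 0.06 m and contact force between the fingers and canister_b below 0.02 N) or (height (world z) of canister_c_mid above 0.06 m and contact force between the fingers and canister_c below 0.02 N)).
It fails at once if the plate, pinch bowl, turner or tenderizer is shifted by more than 30 mm (distance of any of plate, pinch_bowl, turner, tenderizer from where it was at the start of the episode above 0.03 m).
It also fails if it takes over 72 s, if anything falls off the work surface, if the arm or the gripper's body presses on something with over 40 N, if the wrist force passes 120 N, or if a joint passes its speed limit or range.

## Working session

There is one attempt and no reset: what is moved stays moved. The work goes in short steps, Python scripts to look and compute and a shell command to move; the robot and the scene stay as the last step left them, time stands still between calls to the robot, and variables do not carry over. Pictures are saved under pics/ and viewed, on a budget of 10 in all, crops included, one or two more only if the job needs it, and the job is handed in when it is done.

```bash
mkdir -p pics && python3 - <<'E'
from plant import env, viewer
import cv2, numpy as np
s=env.state(); print(s)
for n in("scene","top"):
    p,d=viewer.grab_frame(n); cv2.imwrite(f"pics/{n}0.png",p); np.save(f"pics/{n}0.npy",d); print(n,viewer.calibration(n))
E
```

```text
{'t': 0.0, 'joint_positions': array([-1.39357888e+00,  3.51279162e-01,  1.65241035e+00, -4.18424051e-05,
        1.13908525e+00, -8.46155129e-02]), 'qd': array([ 1.46745826e-03, -1.74981637e-03,  5.36449163e-05, -5.12544844e-04,
       -5.06642505e-04, -9.52726408e-04]), 'joint_efforts': array([ 1.46129303e-03, -4.97313023e+01, -2.85250157e+01,  6.99823676e-02,
        2.57232296e-02, -9.87816361e-05]), 'eef_pos': array([ 0.14231489, -0.53091968,  0.21808314]), 'eef_rot': array([ 9.91441353e-01,  1.30551500e-01, -4.63328996e-05, -5.89544265e-04]), 'ft_force': array([0.36219126, 0.20211059, 0.57829637]), 'wrist_torque': array([-0.00535864,  0.00889403, -0.06666287]), 'width': 0.09274148654579434}
scene {'fx': 444.8261653986665, 'fy': 444.8261653986665, 'cx': 317.3964782343011, 'cy': 199.1413335679808, 'R': array([[-0.80913398,  0.58762356, -0.00087401],
       [ 0.40298774,  0.55381416, -0.72862251],
       [-0.42767171, -0.58990544, -0.68491494]]), 't': array([ 0.44920159, -0.18277807,  1.60019364])}
top {'fx': 449.04037961763396, 'fy': 449.04037961763396, 'cx': 322.789956843709, 'cy': 199.71495332151204, 'R': array([[ 0.00915213, -0.99995747, -0.00113535],
       [-0.99321557, -0.00895879, -0.11594206],
       [ 0.11592696,  0.00218877, -0.99325533]]), 't': array([4.80819032e-04, 5.88463179e-01, 1.07507373e+00])}
```

View pics/top0.png

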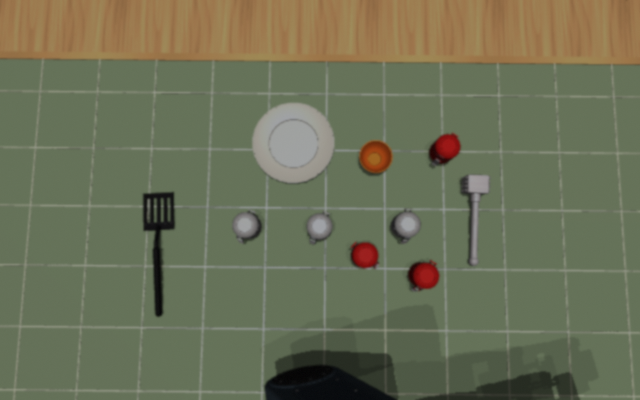

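View pics/scene0.png

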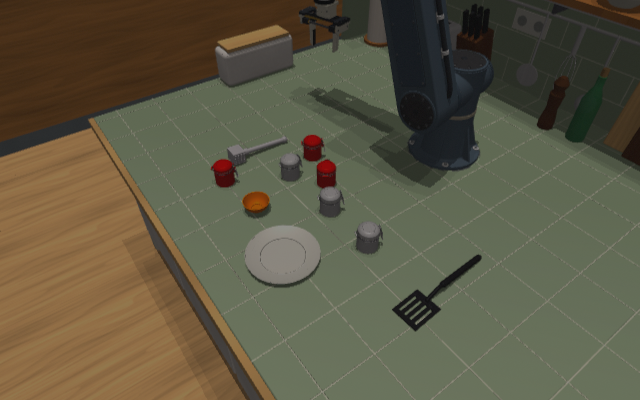

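Candidates in the top view are three steel canisters at (246,225), (319,227) and (406,225), and three red ones at (446,148), (365,255) and (424,275). The red ones are the look-alikes. In the steel row the latches appear to point down in the image, which is roughly -x. Next I measure positions and check the choice in one close crop.

```bash
cat > h.py <<'E'
import cv2, numpy as np
from plant import env, viewer
from scipy.spatial.transform import Rotation as Ro
def cloud(d,c):
    v,u=np.mgrid[:d.shape[0],:d.shape[1]]
    P=np.stack([(u-c["cx"])/c["fx"]*d,(v-c["cy"])/c["fy"]*d,d],-1)
    return (P-c["t"])@np.array(c["R"])
E
python3 - <<'E'
from h import *
for n,seeds in(("top",[(246,225),(319,227),(406,225)]),("scene",[(369,237),(330,201),(290,166)])):
    c=viewer.calibration(n); d=np.load(f"pics/{n}0.npy"); p=cv2.imread(f"pics/{n}0.png"); W=cloud(d,c)
    hsv=cv2.cvtColor(p,cv2.COLOR_BGR2HSV)
    for s in seeds:
        x,y=s; sl=(slice(y-22,y+23),slice(x-22,x+23)); w=W[sl]; m=(w[...,2]>.015)&(d[sl]>0)&(hsv[sl][...,1]<110)
        k,l=cv2.connectedComponents(m.astype(np.uint8)); m=l==l[22,22]
        q=w[m]; hi=q[q[:,2]>.06]; t=q[q[:,2]>.077]
        (a,b),r=cv2.minEnclosingCircle(hi[:,:2].astype(np.float32))
        print(n,s,m.sum(),"zmax",q[:,2].max().round(4),"mean hi",hi.mean(0).round(4),"top",t.mean(0).round(4) if len(t) else 0,"mid bbox",q[:,:2].min(0).round(3),q[:,:2].max(0).round(3))
        v=q[np.abs(q[:,2]-.05)<.02]
p=cv2.imread("pics/top0.png")[185:300,205:470]; a=cv2.resize(p,None,fx=3,fy=3,interpolation=cv2.INTER_CUBIC)
p=cv2.imread("pics/scene0.png")[125:260,200:400]; b=cv2.resize(p,(int(200*3),135*3)) ; b=b[:,:600]
a=cv2.resize(a,(700,304)); b=cv2.resize(b,(437,295)); o=np.zeros((600,700,3),np.uint8); o[:304]=a;o[304:599,:437]=b
cv2.imwrite("pics/crop1.png",o)
E
```

```text
top (246, 225) 657 zmax 0.083 mean hi [0.5231 0.1897 0.076 ] top [0.5223 0.1912 0.0789] mid bbox [0.483 0.16 ] [0.561 0.221]
top (319, 227) 588 zmax 0.0831 mean hi [0.5222 0.0148 0.0761] top [0.5223 0.0149 0.0789] mid bbox [ 0.482 -0.014] [0.558 0.045]
top (406, 225) 662 zmax 0.0829 mean hi [ 0.5283 -0.1931  0.0755] top [ 0.5286 -0.1945  0.0788] mid bbox [ 0.484 -0.226] [ 0.567 -0.164]
scene (369, 237) 621 zmax 0.0808 mean hi [0.5274 0.1972 0.0734] top [0.5239 0.1948 0.0782] mid bbox [0.482 0.161] [0.559 0.224]
scene (330, 201) 538 zmax 0.0821 mean hi [0.5254 0.0219 0.0734] top [0.5196 0.0164 0.0786] mid bbox [ 0.463 -0.065] [0.558 0.049]
scene (290, 166) 454 zmax 0.0822 mean hi [ 0.5321 -0.1864  0.0731] top [ 0.5294 -0.1906  0.0787] mid bbox [ 0.483 -0.222] [ 0.566 -0.157]
```

View pics/crop1.png

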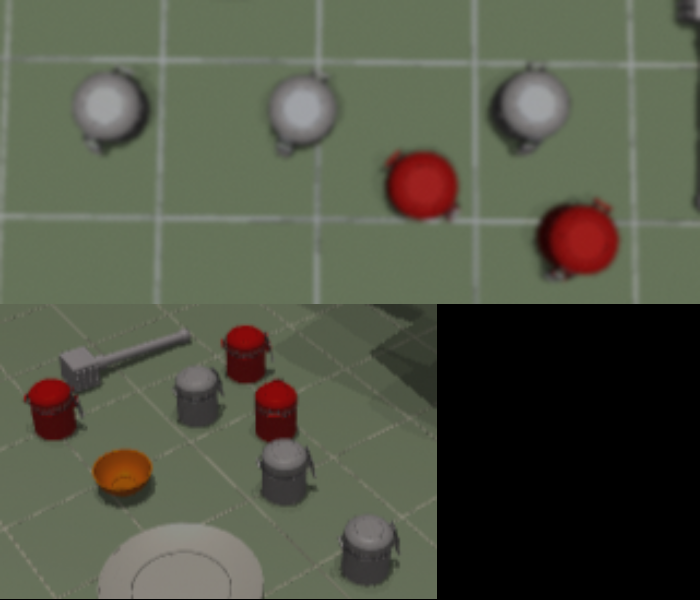

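The crop confirms the choice: steel canisters at crop (109,107), (302,108) and (535,103). Their latch-to-hinge directions give yaws of about -0.32, -0.46 and -0.17 rad. The positions fit the 78 mm height. Now I move towards the left canister.

```bash
python3 -m crank '[2.8,-3,0,0,2.8,-3,0,0,2.8,-3,0,0,2.8,-3,0,0,2.8,-3,0,0,2.8,-3,0,0,2.8,-3,0,0,2.8,-3,0,0,2.8,-3,0,0,2.8,-3,0,0]' 9.3 20 && python3 -m crank '[2.8,-3,0,0,2.8,-3,0,0,2.8,-3,0,0,2.8,-3,0,0,2.8,-3,0,0,2.8,-3,0,0,2.8,-3,0,0,2.8,-3,0,0,2.8,-3,0,0,2.8,-3,0,0]' && python3 -m crank '[0,0,0,0.14,0,0,0,0.14,0,0,0,0.14,0,0,0,0.14,0,0,0,0.02,0,0,0,0,0,0,0,0]'
```

```text
t: 1.1
eef_pos: [0.3355, -0.1674, 0.2186]
eef_rot: [0.991, 0.13, 0.0, 0.0]
ft_force: [0.5, -0.4, -0.4]
width: 0.0931
t: 2.1
eef_pos: [0.5284, 0.1949, 0.2183]
eef_rot: [0.991, 0.131, -0.0, 0.0]
ft_force: [1.2, -0.9, -0.1]
width: 0.0933
t: 2.8
eef_pos: [0.528, 0.1932, 0.2186]
eef_rot: [0.988, -0.157, -0.0, 0.0]
ft_force: [0.1, -0.3, -1.0]
width: 0.0931
```

```bash
cat >> h.py <<'E'
def wrist(name):
    s=env.state(); p,d=viewer.grab_frame("wrist"); c=viewer.calibration("wrist")
    v,u=np.mgrid[:d.shape[0],:d.shape[1]]; x=(u-c["cx"])/c["fx"]; y=(v-c["cy"])/c["fy"]; th=np.hypot(x,y)
    k=np.tan(np.minimum(th,1.4))/np.maximum(th,1e-9)
    P=np.stack([x*k*d,y*k*d,d],-1); H=np.array(c["hand_eye"]); P=P@H[:3,:3].T+H[:3,3]
    W=Ro.from_quat(s["eef_rot"]).apply(P.reshape(-1,3)).reshape(P.shape)+s["eef_pos"]
    W[d<=0]=np.nan
    cv2.imwrite(f"pics/{name}.png",p); return s,p,d,W
def canister(s,W,g,r=.05):
    """axis from the top dome, yaw from latch points within r of g (world xy)"""
    rr=np.hypot(W[...,0]-g[0],W[...,1]-g[1]); m=(rr<r)&(W[...,2]>.03)&(W[...,2]<.095)
    q=W[m]; t=q[q[:,2]>.068]; (a,b),R=cv2.minEnclosingCircle(t[:,:2].astype(np.float32))
    rel=q[:,:2]-[a,b]; far=rel[np.hypot(*rel.T)>.036]
    e=Ro.from_quat(s["eef_rot"]).as_matrix()
    print("n",len(q),"zmax",q[:,2].max().round(4),"circle",np.round([a,b,R],4),"mean top",t.mean(0).round(4))
    for sg in(-1,1):
        f=far[far[:,0]*sg>0]
        if len(f): mu=f.mean(0)*sg; print("  side",sg,len(f),"yaw",np.arctan2(mu[1],mu[0]).round(3))
    print("  tool yaw",np.arctan2(e[1,0],e[0,0]).round(3),"tool-axis offset of circle cm",((e.T@(np.array([a,b,.026])-s["eef_pos"]))*100).round(2))
E
python3 - <<'E'
from h import *
print(viewer.calibration("wrist"))
s,p,d,W=wrist("w1"); canister(s,W,(.523,.193))
E
```

```text
{'fx': 309.70691628693146, 'fy': 309.70691628693146, 'cx': 318.3503334665331, 'cy': 195.7415362152369, 'hand_eye': array([[ 1.32492141e-03, -9.67245637e-01, -2.53838772e-01,
         6.99656111e-02],
       [ 9.99999122e-01,  1.29160467e-03,  2.97910601e-04,
         1.16726118e-03],
       [ 3.97066142e-05, -2.53838944e-01,  9.67246499e-01,
        -1.65487165e-01],
       [ 0.00000000e+00,  0.00000000e+00,  0.00000000e+00,
         1.00000000e+00]])}
n 2948 zmax 0.0794 circle [0.5198 0.1903 0.0327] mean top [0.5224 0.1896 0.0751]
  side 1 61 yaw -0.394
  tool yaw -0.315 tool-axis offset of circle cm [-0.69  0.53 19.26]
```

View pics/w1.png

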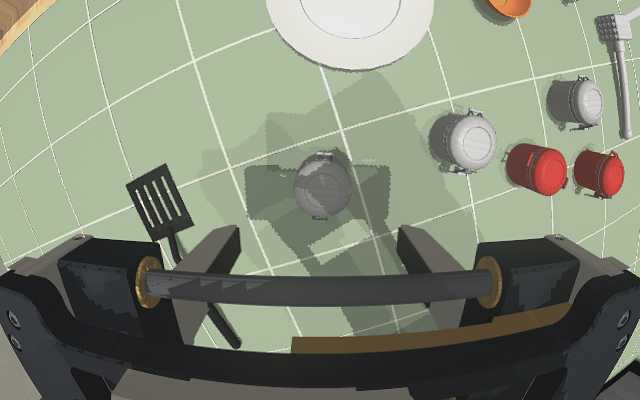

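The wrist view shows the left canister at (322,185), with hinge (322,157) and latch (320,215) lined up with the tool's x axis, so the yaw is right. Shift slightly, descend and grip.

```bash
python3 -m crank '[-0.55,0.4,2,0,0,0,3,0,0,0,3,0,0,0,3,0,0,0,3,0,0,0,2.5,0,0,0,1.5,0,0,0,1.2,0,0,0,0,0,0,0,0,0]' 9.3 30 && python3 -m crank '[0,0,0,0,0,0,0,0,0,0,0,0,0,0,0,0,0,0,0,0,0,0,0,0]' 0 30
```

```text
t: 3.85
eef_pos: [0.522, 0.1913, 0.0273]
eef_rot: [0.987, -0.158, 0.0, -0.0]
ft_force: [-0.7, 0.5, -0.4]
width: 0.0928
t: 4.45
eef_pos: [0.5216, 0.1912, 0.0269]
eef_rot: [0.987, -0.158, 0.0, -0.0]
ft_force: [-0.7, -0.2, 4.2]
width: 0.062
```

```bash
python3 -m crank '[0,0,-0.5,0,0,0,-1,0,0,0,-1,0,0,0,-1,0,0,0,-1,0,0,0,-0.5,0,0,0,0,0,0,0,0,0,0,0,0,0,0,0,0,0]' && cat >> h.py <<'E'
def heft():
    import time
    F=[];M=[]
    for i in range(8):
        viewer.grab_frame("wrist"); s=env.state(); F.append(s["ft_force"]); M.append(s["joint_efforts"])
    F=np.array(F);print("t",s["t"],"F",F.mean(0).round(2),"sd",F.std(0).round(2),"eff",np.mean(M,0).round(3)[1:3],"w",s["width"],s["eef_pos"].round(4))
E
python3 -c "
from h import *
heft()
s,p,d,W=wrist('w2')"
```

```text
t: 5.45
eef_pos: [0.5213, 0.1911, 0.0762]
eef_rot: [0.987, -0.158, -0.0, 0.0]
ft_force: [0.3, -0.1, -2.9]
width: 0.062
t 5.85 F [ 0.38  0.07 -1.92] sd [0.45 0.53 0.48] eff [-55.656 -23.173] w 0.0617645994236317 [0.5215 0.1912 0.0766]
```

View pics/w2.png

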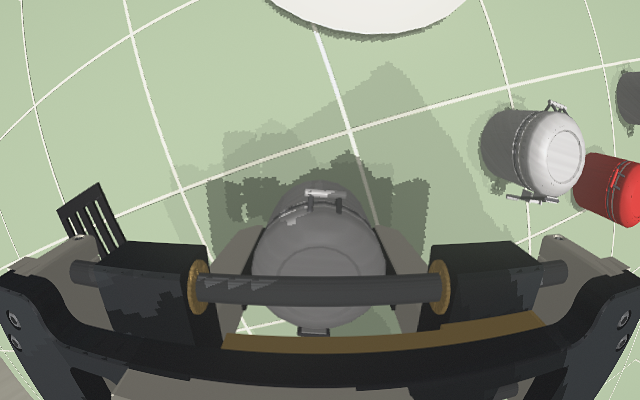

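The wrist view shows the canister held squarely between the fingers at (318,260) and lifted. Fz is about -1.9 N. I set it down gently.

```bash
python3 -m crank '[0,0,1,0,0,0,1,0,0,0,1,0,0,0,0.8,0,0,0,0.5,0,0,0,0.4,0,0,0,0.2,0,0,0,0.1,0,0,0,0,0,0,0,0,0]' && python3 -m crank '[0,0,0,0,0,0,0,0,0,0,0,0,0,0,0,0]' 9 && python3 -m crank '[0,0,-1,0,0,0,-2.5,0,0,0,-4,0,0,0,-4,0,0,0,-3.5,0,0,0,0,0,0,0,0,0]' 9.3 && python3 -c "
from h import *
heft()
s,p,d,W=wrist('w3'); canister(s,W,(.522,.191)); canister(s,W,(.521,.0155))"
```

```text
t: 6.9
eef_pos: [0.5217, 0.1913, 0.0269]
eef_rot: [0.987, -0.158, 0.0, -0.0]
ft_force: [0.9, -0.2, -1.2]
width: 0.0615
t: 7.3
eef_pos: [0.5216, 0.1912, 0.0267]
eef_rot: [0.987, -0.158, 0.0, -0.0]
ft_force: [0.1, -0.7, 0.1]
width: 0.0877
t: 8.0
eef_pos: [0.5216, 0.1912, 0.1774]
eef_rot: [0.987, -0.158, 0.001, -0.0]
ft_force: [-0.1, 0.0, -1.1]
width: 0.0931
t 8.4 F [ 0.3  -0.24 -0.02] sd [0.39 0.38 0.51] eff [-52.237 -27.342] w 0.09275639693762248 [0.5213 0.1911 0.176 ]
n 3873 zmax 0.0796 circle [0.5199 0.1904 0.0326] mean top [0.5228 0.1897 0.0751]
  side 1 91 yaw -0.397
  tool yaw -0.318 tool-axis offset of circle cm [-0.1  0.1 15. ]
n 3592 zmax 0.0796 circle [0.5193 0.0145 0.033 ] mean top [0.5217 0.0181 0.075 ]
  side -1 50 yaw -0.495
  side 1 59 yaw -0.45
  tool yaw -0.318 tool-axis offset of circle cm [ 5.34 16.84 15.01]
```

The left canister is standing upright where it started, and weighs about 0.19 kg with the empty-gripper reading at about 0 N. Next is the middle one.

```bash
python3 -m crank '[1.1,3.34,0,0,1.1,3.34,0,0,1.1,3.34,0,0,1.1,3.34,0,0,1.1,3.34,0,0,0,0,0,0.14,0,0,0,0,0,0,0,0]' && python3 -c "
from h import *
s,p,d,W=wrist('w4'); canister(s,W,(.521,.0155))"
```

```text
t: 9.25
eef_pos: [0.5215, 0.0156, 0.1766]
eef_rot: [0.974, -0.225, -0.0, -0.0]
ft_force: [-0.6, -0.1, -0.3]
width: 0.0928
n 3881 zmax 0.0795 circle [0.5189 0.0136 0.0325] mean top [0.5215 0.0127 0.0751]
  side 1 103 yaw -0.435
  tool yaw -0.455 tool-axis offset of circle cm [-0.13  0.3  15.06]
```

```bash
python3 -m crank '[0,0.2,2,0,0,0,3,0,0,0,3,0,0,0,3,0,0,0,2,0,0,0,1.2,0,0,0,0.8,0,0,0,0,0]' && python3 -m crank '[0,0,0,0,0,0,0,0,0,0,0,0,0,0,0,0,0,0,0,0,0,0,0,0]' 0 30 && python3 -m crank '[0,0,-0.5,0,0,0,-1,0,0,0,-1,0,0,0,-1,0,0,0,-1,0,0,0,-0.5,0,0,0,0,0,0,0,0,0,0,0,0,0,0,0,0,0]' && python3 -c "
from h import *
heft()"
```

```text
t: 10.1
eef_pos: [0.5205, 0.0138, 0.0263]
eef_rot: [0.974, -0.227, -0.0, 0.0]
ft_force: [-0.3, 0.6, -0.7]
width: 0.0927
t: 10.7
eef_pos: [0.5208, 0.0135, 0.027]
eef_rot: [0.974, -0.227, 0.0, -0.0]
ft_force: [-1.1, 0.3, 5.9]
width: 0.0618
t: 11.7
eef_pos: [0.5204, 0.0136, 0.0762]
eef_rot: [0.974, -0.227, -0.0, 0.0]
ft_force: [0.4, -0.3, -3.0]
width: 0.0615
t 12.1 F [ 0.2  -0.09 -2.95] sd [0.48 0.6  0.32] eff [-52.482 -22.457] w 0.061626538456459524 [0.5206 0.0135 0.0766]
```

Middle is about 2.95 N. I set it down and go to the right canister at about (0.529, -0.193), yaw -0.17.

```bash
python3 -m crank '[0,0,1,0,0,0,1,0,0,0,1,0,0,0,0.8,0,0,0,0.5,0,0,0,0.4,0,0,0,0.2,0,0,0,0.1,0,0,0,0,0,0,0,0,0]' && python3 -m crank '[0,0,0,0,0,0,0,0,0,0,0,0,0,0,0,0]' 9 && python3 -m crank '[0,0,-1,0,0,0,-2.5,0,0,0,-4,0,0,0,-4,0,0,0,-3.5,0,0,0,0,0,0,0,0,0]' 9.3 && python3 -c "
from h import *
s,p,d,W=wrist('w5'); canister(s,W,(.521,.0135)); canister(s,W,(.529,-.193))"
```

```text
t: 13.1
eef_pos: [0.5208, 0.0136, 0.027]
eef_rot: [0.974, -0.227, 0.0, -0.0]
ft_force: [-2.3, 0.2, 1.9]
width: 0.0618
t: 13.5
eef_pos: [0.5207, 0.0135, 0.0267]
eef_rot: [0.974, -0.227, 0.0, -0.0]
ft_force: [-0.3, 0.2, 0.7]
width: 0.0881
t: 14.2
eef_pos: [0.5207, 0.0136, 0.1774]
eef_rot: [0.974, -0.227, 0.001, -0.0]
ft_force: [0.4, -0.6, 0.3]
width: 0.0926
n 3801 zmax 0.0795 circle [0.5185 0.013  0.0324] mean top [0.5211 0.012  0.0751]
  side 1 65 yaw -0.447
  tool yaw -0.458 tool-axis offset of circle cm [-0.2   0.17 15.14]
n 3455 zmax 0.0794 circle [ 0.5253 -0.1962  0.0327] mean top [ 0.5276 -0.1911  0.0749]
  side -1 39 yaw -0.197
  side 1 61 yaw -0.041
  tool yaw -0.458 tool-axis offset of circle cm [ 9.67 18.63 15.14]
```

```bash
python3 -m crank '[1.97,3.67,0,0,1.97,3.67,0,0,1.97,3.67,0,0,1.97,3.67,0,0,1.97,3.67,0,0,0,0,0,-0.14,0,0,0,-0.14,0,0,0,0,0,0,0,0]' && python3 -c "
from h import *
s,p,d,W=wrist('w6'); canister(s,W,(.528,-.1945))"
```

```text
t: 15.15
eef_pos: [0.5274, -0.1943, 0.1756]
eef_rot: [0.996, -0.091, -0.001, -0.0]
ft_force: [-0.1, 0.3, -0.9]
width: 0.0932
n 3886 zmax 0.0791 circle [ 0.5253 -0.197   0.0326] mean top [ 0.5282 -0.1966  0.0751]
  side -1 1 yaw 0.069
  side 1 77 yaw -0.065
  tool yaw -0.182 tool-axis offset of circle cm [-0.12  0.31 14.96]
```

View pics/w6.png

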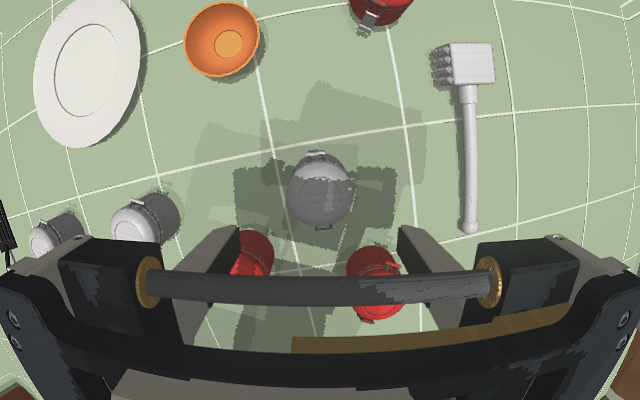

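The wrist view shows the right canister at (320,190), with hinge (318,154) and latch (324,228), so it needs about a -0.08 rad turn. Both red ones are clear of the fingers.

```bash
python3 -m crank '[0,0.2,2,-0.07,0,0,3,0,0,0,3,0,0,0,3,0,0,0,2,0,0,0,1.2,0,0,0,0.7,0,0,0,0,0]' && python3 -m crank '[0,0,0,0,0,0,0,0,0,0,0,0,0,0,0,0,0,0,0,0,0,0,0,0]' 0 30 && python3 -m crank '[0,0,-0.5,0,0,0,-1,0,0,0,-1,0,0,0,-1,0,0,0,-1,0,0,0,-0.5,0,0,0,0,0,0,0,0,0,0,0,0,0,0,0,0,0]' && python3 -c "
from h import *
heft()"
```

```text
t: 16.0
eef_pos: [0.5274, -0.1964, 0.0273]
eef_rot: [0.999, -0.054, -0.0, -0.0]
ft_force: [-0.6, 0.1, 1.0]
width: 0.0933
t: 16.6
eef_pos: [0.5276, -0.1965, 0.028]
eef_rot: [0.999, -0.054, 0.0, -0.0]
ft_force: [-0.8, 2.0, 5.2]
width: 0.0615
t: 17.6
eef_pos: [0.5272, -0.1964, 0.0772]
eef_rot: [0.999, -0.054, -0.0, -0.0]
ft_force: [0.2, -0.4, -5.4]
width: 0.0616
t 18.0 F [ 0.22  0.03 -4.24] sd [0.38 0.41 0.24] eff [-57.915 -24.247] w 0.06172056182730621 [ 0.5274 -0.1965  0.0776]
```

The weights are about 1.9, 2.95 and 4.2 N, so the right canister is heaviest by about 0.13 kg. It's already in the gripper, so I raise it to 12 cm.

```bash
python3 -m crank '[0,0,-0.7,0,0,0,-1.3,0,0,0,-1.5,0,0,0,-1.5,0,0,0,-1.3,0,0,0,-0.7,0,0,0,0,0,0,0,0,0,0,0,0,0,0,0,0,0]' && python3 -c "
from h import *
heft()
p,d=viewer.grab_frame('scene');q,d2=viewer.grab_frame('top')
W=cloud(d2,viewer.calibration('top'))
for x,y in((246,225),(319,227)):
    w=W[y-20:y+21,x-20:x+21].reshape(-1,3); w=w[w[:,2]>.077]; print(w.mean(0).round(4),len(w))
cv2.imwrite('pics/end.png',np.vstack([p[60:340,100:500],q[50:330,100:500]]))"
```

```text
t: 19.0
eef_pos: [0.5271, -0.1964, 0.147]
eef_rot: [0.999, -0.054, -0.001, -0.0]
ft_force: [0.1, -0.0, -4.4]
width: 0.0619
t 19.4 F [-0.2   0.25 -4.78] sd [0.54 0.52 0.48] eff [-55.736 -27.597] w 0.061659792194135865 [ 0.5275 -0.1965  0.1476]
[0.5229 0.1886 0.0908] 272
[0.5203 0.0139 0.0976] 285
```

View pics/end.png

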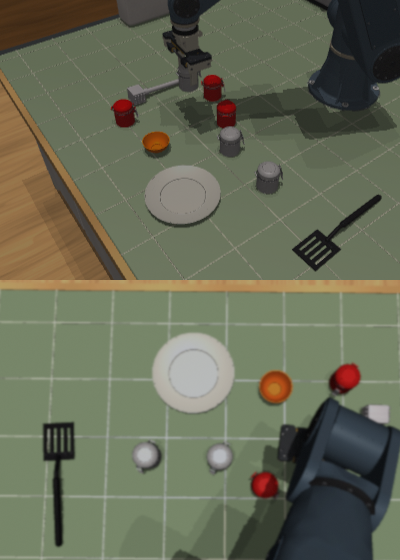

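The end picture shows the heaviest canister held at (188,78), with the two others standing at (230,140) and (268,177) and the rest undisturbed. The mean heights of the two (0.091 and 0.098) disagree with the earlier 0.079, so I recheck them before handing in.

```bash
python3 -c "
from h import *
for n,S in(('top',((246,225),(319,227))),('scene',((369,237),(330,201)))):
    p,d=viewer.grab_frame(n); W=cloud(d,viewer.calibration(n)); d0=np.load(f'pics/{n}0.npy')
    for x,y in S:
        w=W[y-4:y+5,x-4:x+5].reshape(-1,3); z=W[y-20:y+21,x-20:x+21,2]
        print(n,np.median(w,0).round(4),'>.085:',(z>.085).sum(),'zero depth',(d[y-20:y+21,x-20:x+21]==0).sum(),'median depth change',np.median(d[y-4:y+5,x-4:x+5]-d0[y-4:y+5,x-4:x+5]).round(4))
s=env.state();print(s['t'],s['eef_pos'],abs(s['qd']).max(),s['width'])"
```

```text
top [0.5217 0.1862 0.0774] >.085: 7 zero depth 7 median depth change 1e-04
top [0.5186 0.0141 0.0777] >.085: 6 zero depth 6 median depth change -1e-04
scene [0.5382 0.2126 0.0705] >.085: 6 zero depth 6 median depth change -0.0003
scene [0.5363 0.0367 0.0684] >.085: 8 zero depth 8 median depth change 0.0005
19.6 [ 0.52745309 -0.19654638  0.14763968] 0.0022544238456761252 0.06187633220723589
```

The high means came from a few zero-depth pixels. The median depths haven't changed, so both canisters are standing in their places.

```bash
python3 -c "
from plant import env
print(env.job_done())"
```

```text
the job is handed in; nothing more can be done
None
```

I hefted all three steel canisters from left to right and handed the job in with the right one, the heaviest, held in the gripper. No verdict was reported.

| Canister | Force when lifted | Approx. mass |
|---|---|---|
| Left | 1.9 N | 0.2 kg |
| Middle | 2.95 N | 0.3 kg |
| Right | 4.2–4.8 N | 0.43–0.49 kg |

**Held canister:** its underside is about 12 cm above the counter, worked out from how far the tool rose after gripping. The gripper opening is steady at 62 mm, the arm is still and the tool points straight down.

**Other two canisters:** they stand where they started, and the median camera depth over each changed by at most 0.5 mm from the start. The left and middle canisters were placed back with no visible shift in the wrist view.

**Rest of the counter:** the last picture shows the plate, bowl, turner and red look-alikes in place. The arm partly hides the tenderizer and one red canister in the top view, but both appear undisturbed in the scene view.

**Checks that disagreed:** my first final height check read 0.091 m and 0.098 m for the two standing canisters instead of about 0.079 m. The recheck traced this to a few zero-depth pixels. The right canister also read 4.2 N at 5 cm and 4.8 N at 12 cm; the readings scatter by about 0.5 N, and it is the heaviest either way.

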